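Flash-cure a coaster in the UV station: close the shield, hold the dial at full power

TASK

Give the cast coaster in the UV curing station its flash cure: first slide the amber shield fully shut over the lamp well, leaving the lamp dial at off until it is shut. Then take the blue dial, turn it clockwise past the first and second clicks to the third (full power, practically the end of its travel) and hold it there against its return spring for at least three seconds without letting it drop back; the job ends with the gripper's fingers still holding the dial at the third click and the shield still shut. Leave the coaster in the well and the jar, bottle and cup beside the station where they stand.

Things in the scene. Friction and masses are not known exactly. Their poses are not given: they have to be found in the camera images.
- station: UV curing station, a fixed white box 260 (x) x 360 (y) x 70 mm high to its deck. Origin: centre of its underside; -x faces the robot; yaw within 0.3 of 0. In front an 80 mm control strip with the dial; behind it the open lamp well (-y half) and the closed deck where the shield parks (+y half). Shield rails along y at x -0.046 and +0.117, with rubber end stops, tops 14 mm above the deck
- well (a point): Centre of the mouth of the lamp well, level with the deck; the well is 160 mm (station x) by 145 mm (station y) and 52 mm deep; axes as the station's
- shield (a joint): How far the shield is open, in m: 0 = fully shut over the well against the end stop, 0.15 = fully open. Grows as the shield slides along the station's +y; starts at 0.08 to 0.14. It stays where it is left (sliding friction about 1.5 N plus slight damping)
- shield_grip (a point): Grip point on the shield's black pull; axes as the station's (-y shuts). The shield is an amber plate 153 x 158 x 5 mm, its top 9 mm above the deck; the pull at its centre is an upright bar 60 mm long along station x, 14 mm thick along y, rising 32 mm above the plate. This point: middle of the bar, 22 mm above the plate's top, 10 mm below the bar's top
- dial_turn (a joint): Lamp dial angle in rad, growing clockwise seen from above: 0 = off, clicks at 0.42, 0.84 and 1.26 (third, full power), end stop at 1.36. When let go a spring returns it to off from anywhere: 0.045 N m at off rising to 0.11 N m at the third click, with click ripples up to about 0.03 N m
- dial_grip (a point): Grip point on the dial's wing, on the vertical turning axis, 30 mm above the deck. Black skirt 56 mm across, top 9 mm above the deck; on it a light-blue upright wing 52 mm long, 14 mm thick, up to 42 mm above the deck. x: along the wing to its pointer end (white line), turns with the dial. Pointer at off 0.63 rad left of station +x, at third click 0.63 right. Nearer rail 43 mm from the axis
- dial: The dial, skirt and wing, described under dial_grip; origin on the turning axis, 2 mm above the deck; x along the wing towards the pointer end; on the black dial plate around it one, two and three yellow pips mark where the pointer stands at the first, second and third click
- coaster_mid (a point): Centre of the blue scalloped coaster (103 mm across, 9 mm thick) lying on the floor of the well, the piece to be cured; need not be touched
- pigment_jar: Blue pigment jar, 58 mm across, 58 mm high, standing on the table to the right of the station; bystander; origin under its centre
- dropper_bottle: Small dark-blue dropper bottle with a white tip, 27 mm across, 84 mm high, standing at the front left of the station; bystander; origin under its centre
- mixing_cup: Empty clear mixing cup, 72 mm across the rim, 92 mm high, standing to the left of the station; bystander; origin under its centre
There are look-alikes about, which are no part of the job. Of the things like the part that bears coaster_mid, leave any that is pink; of the rest the smaller one is meant.

How it is judged:
By the outcome, as a careful person would: the job done as asked, in the order asked, and still so for the second after the job is handed in, while the arm keeps its last pose, push and grip.
It also fails if it takes over 54 s, if anything falls off the work surface, if the arm or the gripper's body presses on something with over 40 N, if the wrist force passes 120 N, or if a joint passes its speed limit or range.

ROBOT

A 6-joint arm with a two-finger parallel gripper is mounted at the origin on the work surface. World frame = base frame: x ahead of the robot, y to its left, z up, the work surface at z = 0. Lengths are in m, angles in rad, forces in N, time in s.
With the tool pointing down it reaches from about 0.35 to 0.875 m from the base axis. Payload 4.2 kg.
Tool frame: the origin (TCP) lies between the finger pads; the fingertips stand 11 mm ahead of it and the grasp point (between the pads) lies 8 mm behind it; z points along the fingers, y is the line along which they close (so a half turn about z gives the same grasp; the last joint's range is limited). The gripper opens to 85 mm and grips with 20 to 120 N. Pads are 22 mm wide; open, the fingers measure 114 mm over their backs; the gripper's body (76 mm by 85 mm) begins 54 mm behind the grasp point. The pads swing forward as they close: fully open they stand 13 mm farther back than shut.
Start: joints at [1.384, 0.385, 0.008, 0, -1.194, -0.259], TCP at [0.269, 0.564, 0.214] pointing down, gripper open.
Joint ranges: [-3.14, 3.14], [-1.21, 2.06], [-1.07, 1.41], [-3.16, 2.05], [-2.99, -0.16], [-3.1, 3.1]. Speed limits (rad/s): [2.79, 2.79, 3.14, 3.14, 3.14, 3.14].

INTERFACE

Orientations are given as a rotation vector (axis times angle).
In Python, from rig import manip gives the robot as it stands.
- The arm moves only by the shell command python3 -m handwheel 'ROWS' [FORCE]. ROWS is JSON, a list that holds one entry, the list of rows, each a list of 7 numbers: the shift along the world's x, y, z each as a share of 20 cm, from -1 to 1, then the turn, a rotation vector about the world's x, y, z each as a share of 45 degrees, from -1 to 1, then the gripper command: -1 is fully open, 1 is shut, values between are in proportion. A call has 1 to 12 rows; each row is the pose to reach, as a shift and turn from the pose commanded when the call began; what a row does not reach only later rows make up. A row lasts 1/12 s, in which the tool goes at most 41.7 mm and 7.16 degrees, less where a joint would pass 70% of its speed; a pose out of reach is approached as far as the arm can. A call with a number of a shift or a turn outside -1 to 1 is refused whole. A call with a gripper value outside its range is refused whole. The fingers move at their own pace and stop on an object; FORCE is the grip in N (left out, the last holds). Time passes only in rows, so rows that repeat a pose let the fingers close. It gives the time, the measured TCP pose, the force, the opening and the grip force at its end, in the units of the state.
- manip.get_state(): the state, without advancing time (a new reading comes with each control period).
- manip.capture(name): name is "scene" or "top" or "wrist"; returns (picture, depth): 400x640x3 uint8, red, green, blue; 400x640 float32, m along the optical axis (not along the pixel's ray), 0 where there is no reading.
- manip.get_calibration(name): a dict with "fov_y" (degrees; the focal length in pixels is half the picture's height over the tangent of half this angle, whatever the lens; pixels are square), "cx", "cy" (the principal point, pixels), "position" and "attitude" of the camera in the world; the wrist camera has in their place "tool_from_camera" (4x4, takes a point from camera to tool coordinates, whose origin is the TCP and whose axes are the flange's). Camera axes: x right, y down, z forward; pixel columns grow to the right and rows downward; lengths in m; the calibration is good to about 2 mm. A picture is of the moment at which its call begins: read the wrist's pose just before it. get_calibration takes no time and is no camera call.
- manip.close_job(): hands the job in; it is judged then, once.
Trained networks look in the newest picture that a camera, given by its name, has taken for a name from the list of things; names that differ only in an ending like _2 or _b are one class to them, and where a whole thing is asked for, a point or a joint stands for the part that bears it (a point fixed in the world has none). Each returns a list of dicts, best first, with "conf" (0 to 1); they miss things now and then, are a little off and sometimes report something else, mostly with a low value. They report only what shows in the picture. A call takes as long as a camera call. They do not tell look-alikes from the thing itself.
- manip.recognise(name, camera): "box" ([left, top, right, bottom] as shares, 0 to 1, of the picture: columns of its width, rows of its height, round what is visible of it).
- manip.trace(name, camera): "region" (400x640 bool, what is visible of it) and "box" ([left, top, right, bottom] as shares, 0 to 1, of the picture: columns of its width, rows of its height, round what is visible of it).
- manip.pinpoint(name, camera): "position" ([column, row] as shares, 0 to 1, of the picture: columns of its width, rows of its height: a listed point, or the origin of a listed thing).
The state is a dict: "time_s": time; "qpos": joint angles; "joint_velocities": joint speeds; "joint_torque": joint torques, N m; "eef_pos": TCP position; "tool_rot": TCP orientation; "ft_force": force on the tool from outside, world axes, zero at the start; "ft_torque": the same for the moment, N m; "opening": opening from 0.0 (shut) to 1.0 (fully open); "grasp_force": force on a finger pad.
Only numpy, scipy, OpenCV 4.12 (cv2) and the standard library are available. Lean on these libraries where they do the work, as an engineer would, in place of code of your own. Each camera call takes 0.05 s, during which the arm holds its last target. There are 200 camera calls.

## Working session

There is one attempt and no reset: what is moved stays moved. The work goes in short steps, Python scripts to look and compute and a shell command to move; the robot and the scene stay as the last step left them, time stands still between calls to the robot, and variables do not carry over. Pictures are saved under pics/ and viewed, at most 13 in all, crops included, and the job is handed in when it is done.

```bash
mkdir -p pics; cat > h.py <<'E'
import numpy as np, cv2
from scipy.spatial.transform import Rotation as R
from rig import manip
def cam(n,st=None):
    c=manip.get_calibration(n)
    f=200/np.tan(np.radians(c["fov_y"])/2)
    if n=="wrist":
        T=np.eye(4);T[:3,:3]=R.from_rotvec(st["tool_rot"]).as_matrix();T[:3,3]=st["eef_pos"]
        T=T@np.array(c["tool_from_camera"])
    else:
        T=np.eye(4);a=np.array(c["attitude"],float)
        T[:3,:3]=a if a.shape==(3,3) else R.from_rotvec(a).as_matrix() if a.size==3 else R.from_quat(a).as_matrix()
        T[:3,3]=c["position"]
    return f,c["cx"],c["cy"],T
def atz(k,u,v,z):
    f,cx,cy,T=k
    d=T[:3,:3]@np.array([(u-cx)/f,(v-cy)/f,1]);o=T[:3,3]
    return o+d*(z-o[2])/d[2]
def dep(k,u,v,D):
    f,cx,cy,T=k
    d=D[int(round(v)),int(round(u))]
    return T[:3,:3]@np.array([(u-cx)/f*d,(v-cy)/f*d,d])+T[:3,3]
def proj(k,p):
    f,cx,cy,T=k
    q=T[:3,:3].T@(np.array(p)-T[:3,3]);return f*q[0]/q[2]+cx,f*q[1]/q[2]+cy
E
python3 - <<'E'
from h import *
np.set_printoptions(precision=4,suppress=True)
print(manip.get_calibration("top"));print(manip.get_calibration("scene"))
st=manip.get_state();print(st)
for n in["top","scene"]:
    im,D=manip.capture(n);cv2.imwrite(f"pics/{n}0.png",im[:,:,::-1])
    k=cam(n)
    for w in["station","well","shield_grip","dial_grip","dial","coaster_mid","pigment_jar","dropper_bottle","mixing_cup"]:
        for r in manip.pinpoint(w,n)[:3]:
            u,v=r["position"][0]*640,r["position"][1]*400
            ui,vi=min(639,max(0,u)),min(399,max(0,v))
            print(n,w,round(r["conf"],2),round(u),round(v),dep(k,ui,vi,D))
E
```

```text
{'fov_y': 49.77948197908425, 'cx': 318.1886347661994, 'cy': 194.03792477541683, 'position': array([0.5662, 0.0358, 1.1071]), 'attitude': array([-2.1954,  2.1983, -0.0948])}
{'fov_y': 57.257784625450945, 'cx': 319.71647294694714, 'cy': 197.47641388270665, 'position': array([1.002 , 0.2437, 0.7407]), 'attitude': array([-1.3885, -2.3994,  0.7155])}
{'time_s': 0.0, 'qpos': array([ 1.3836,  0.3856,  0.0066, -0.0005, -1.194 , -0.2586]), 'joint_velocities': array([-0.0011, -0.0013, -0.0002, -0.0013, -0.0001,  0.0004]), 'joint_torque': array([ -0.0003, -39.2291,  18.8397,   4.186 ,  -0.0047,  -0.    ]), 'eef_pos': array([0.2692, 0.5633, 0.2129]), 'tool_rot': array([ 3.0616, -0.6942, -0.0006]), 'ft_force': array([ 0.6193,  0.5886, -0.1536]), 'ft_torque': array([-0.0407,  0.0301,  0.014 ]), 'grasp_force': 0.0, 'opening': 0.9960006398972131}
top station 0.69 308 216 [0.5822 0.0402 0.0796]
top well 0.64 342 208 [ 0.6034 -0.0438  0.0284]
top shield_grip 0.64 216 240 [0.525  0.2635 0.0481]
top shield_grip 0.62 300 200 [0.62   0.0589 0.1123]
top dial_grip 0.64 267 248 [0.51   0.1347 0.111 ]
top dia
[... 609 characters left out ...]
1398 0.1084]
scene well 0.89 302 174 [ 0.5672 -0.0635  0.0277]
scene shield_grip 0.74 336 196 [0.6298 0.0612 0.1087]
scene dial_grip 0.9 389 175 [0.5282 0.1357 0.1102]
scene dial 0.69 391 173 [0.5208 0.1369 0.1107]
scene dial 0.68 387 181 [1.002  0.2437 0.7407]
scene dial 0.31 335 204 [0.6314 0.0627 0.0818]
scene coaster_mid 0.92 204 260 [ 0.8575 -0.1305  0.0142]
scene coaster_mid 0.82 300 186 [ 0.6011 -0.0489  0.0308]
scene coaster_mid 0.65 283 298 [0.8417 0.0601 0.0121]
scene pigment_jar 0.97 240 160 [ 0.609  -0.2155  0.0333]
scene dropper_bottle 0.77 442 226 [0.5356 0.2792 0.0287]
scene dropper_bottle 0.51 336 194 [0.627  0.0602 0.1103]
scene mixing_cup 0.95 415 272 [0.6918 0.2659 0.0853]
```

```bash
python3 -c "
import cv2
a=cv2.imread('pics/top0.png')[80:300,180:460];cv2.imwrite('pics/topc.png',cv2.resize(a,None,fx=2.7,fy=2.7,interpolation=cv2.INTER_CUBIC))"
```

```text
(no output)
```

View pics/topc.png

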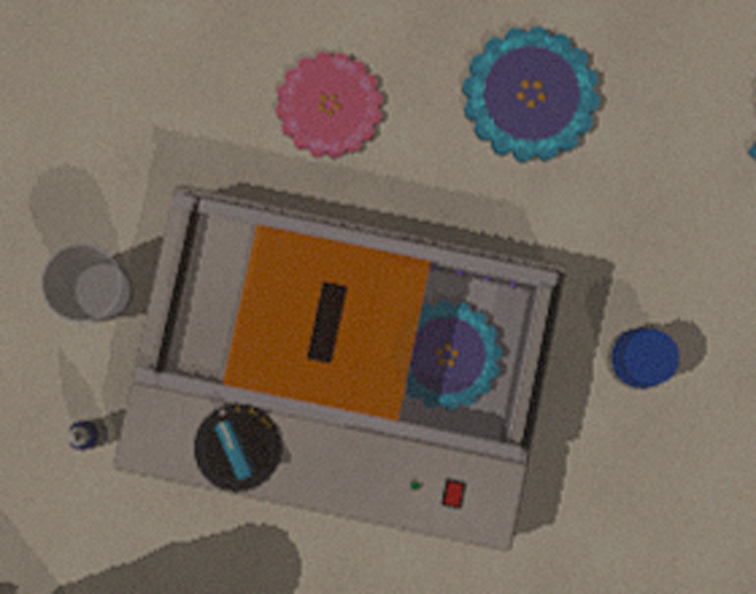

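View pics/scene0.png

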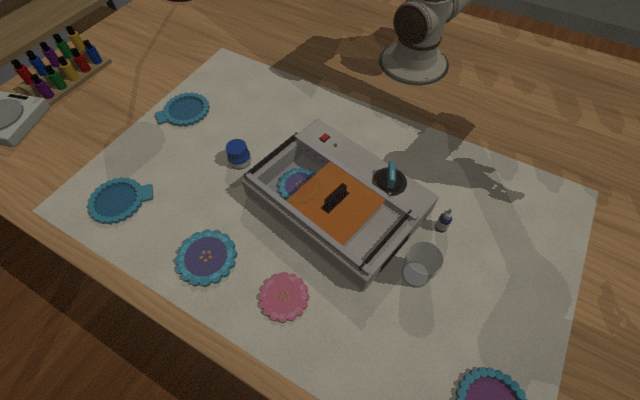

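The top crop shows the station yawed about −0.2, with the shield's pull at top pixel (301,199) and the dial at (267,246), pointer up-left. Candidates for the coaster:
- pink scalloped one at (301,120): excluded
- large blue one at (373,114): bigger, lying on the table
- blue one in the well at (345,212): smaller, so this is the piece meant
- another blue one at the lower right of the scene picture

The only dial is at (267,246) and the only shield pull at (301,199). Next I measure the pull and the wing.

```bash
python3 - <<'E'
from h import *
np.set_printoptions(precision=4,suppress=True)
im,D=manip.capture("top");k=cam("top");f,cx,cy,T=k
v,u=np.mgrid[:400,:640]
P=np.stack([(u-cx)/f*D,(v-cy)/f*D,D],-1)@T[:3,:3].T+T[:3,3]
Q=np.array([[atz(k,a,b,.079)[:2] for a in range(640)] for b in range(400)])
h=cv2.cvtColor(im,cv2.COLOR_RGB2HSV)
am=(h[...,0]>5)&(h[...,0]<25)&(h[...,1]>180)
n,l,s,c=cv2.connectedComponentsWithStats(am.astype(np.uint8));i=1+s[1:,4].argmax();m=l==i
r=cv2.minAreaRect((Q[m]*1000).astype(np.float32));print("plate",r,s[i],P[m][:,2].mean())
def top(c,z):
    m=(np.hypot(P[...,0]-c[0],P[...,1]-c[1])<.045)&(P[...,2]>z)
    X=P[m];r=cv2.minAreaRect((X[:,:2]*1000).astype(np.float32));w=np.linalg.svd(X[:,:2]-X[:,:2].mean(0),full_matrices=False)[2][0]
    print(m.sum(),X.mean(0),np.median(X[:,2]),"rect",r,"axis",np.arctan2(w[1],w[0]))
top((.622,.057),.098);top((.515,.1347),.098)
E
```

```text
plate ((1040.1019287109375, -0.97637939453125), (148.58016967773438, 1575.84765625), 0.4822004735469818) [    0     0   640    59 24875] -0.7421462379810406
156 [0.6218 0.0566 0.1108] 0.11095878168601803 rect ((622.091552734375, 56.75279998779297), (13.999579429626465, 59.30192184448242), 77.85482788085938) axis 2.936311962907869
145 [0.5124 0.1348 0.1117] 0.1119833794920625 rect ((512.0667114257812, 135.55148315429688), (50.3975830078125, 14.217940330505371), 24.167186737060547) axis -2.7219620735180086
```

```bash
python3 -m handwheel '[[[0.9,-1,0,0,0,0.3,-0.6],[0.9,-1,0,0,0,0.3,-0.6],[0.9,-1,0,0,0,0.3,-0.6],[0.9,-1,0,0,0,0.3,-0.6],[0.9,-1,0,0,0,0.3,-0.6],[0.9,-1,0,0,0,0.3,-0.6],[0.9,-1,0,0,0,0.3,-0.6]]]' 30
python3 -m handwheel '[[[0.86,-1,-0.1,0,0,0,-0.6],[0.86,-1,-0.1,0,0,0,-0.6],[0.86,-1,-0.1,0,0,0,-0.6],[0.86,-1,-0.1,0,0,0,-0.6],[0.86,-1,-0.1,0,0,0,-0.6],[0.86,-1,-0.1,0,0,0,-0.6],[0.86,-1,-0.1,0,0,0,-0.6]]]'
python3 -m handwheel '[[[0,-0.53,0,0,0,0,-0.4],[0,-0.53,0,0,0,0,-0.4],[0,-0.53,0,0,0,0,-0.4],[0,-0.53,0,0,0,0,-0.4],[0,-0.53,0,0,0,0,-0.4]]]'
```

```text
time_s: 1.63
eef_pos: [0.4516, 0.3606, 0.2143]
tool_rot: [3.123, -0.334, 0.001]
ft_force: [-0.2, 0.0, -0.5]
opening: 0.8
grasp_force: 0.0
time_s: 2.22
eef_pos: [0.6238, 0.1598, 0.1931]
tool_rot: [3.122, -0.336, -0.001]
ft_force: [1.1, 1.4, 0.2]
opening: 0.802
grasp_force: 0.0
time_s: 2.63
eef_pos: [0.6214, 0.0569, 0.1942]
tool_rot: [-3.124, 0.333, -0.0]
ft_force: [0.7, 0.3, 0.1]
opening: 0.696
grasp_force: 0.0
```

```bash
python3 - <<'E'
from h import *
np.set_printoptions(precision=4,suppress=True)
st=manip.get_state();im,D=manip.capture("wrist");k=cam("wrist",st);cv2.imwrite("pics/w1.png",im[:,:,::-1])
for w,z in[("shield_grip",.101),("dial_grip",.1)]:
    for r in manip.pinpoint(w,"wrist")[:2]:
        u,v=r["position"][0]*640,r["position"][1]*400
        print(w,round(r["conf"],2),round(u),round(v),atz(k,u,v,z))
E
```

```text
shield_grip 0.81 319 196 [0.6248 0.0559 0.101 ]
dial_grip 0.68 260 330 [0.5114 0.136  0.1   ]
```

View pics/w1.png

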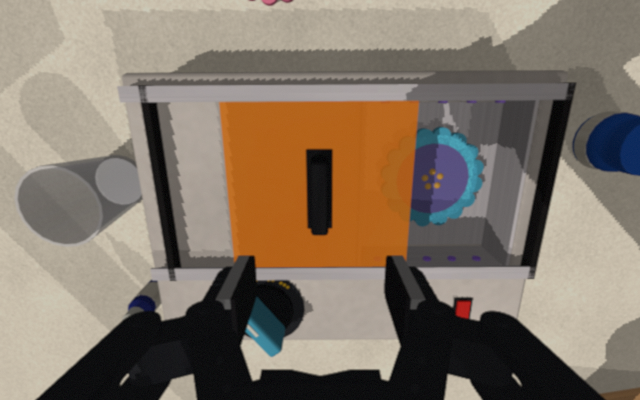

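The wrist view shows the pull at (319,192) midway between the fingers, square to the tool, and the blue coaster in the well at (432,180). It agrees with the top camera, so I descend and grip.

```bash
python3 -m handwheel '[[[0,0,-0.3,0,0,0,-0.4],[0,0,-0.4,0,0,0,-0.4],[0,0,-0.48,0,0,0,-0.4],[0,0,-0.48,0,0,0,-0.4],[0,0,-0.48,0,0,0,1],[0,0,-0.48,0,0,0,1],[0,0,-0.48,0,0,0,1],[0,0,-0.48,0,0,0,1],[0,0,-0.48,0,0,0,1],[0,0,-0.48,0,0,0,1]]]' 30
```

```text
time_s: 3.62
eef_pos: [0.6219, 0.058, 0.099]
tool_rot: [-3.124, 0.33, -0.003]
ft_force: [0.4, 0.4, -1.0]
opening: -0.003
grasp_force: 0.0
```

```bash
python3 - <<'E'
from h import *
st=manip.get_state();print(st["opening"],st["grasp_force"],st["eef_pos"])
a,_=manip.capture("wrist");b,_=manip.capture("scene")
b=cv2.resize(b[130:280,230:470],(640,400))
cv2.imwrite("pics/w2.png",cv2.resize(np.vstack([a,b]),None,fx=.75,fy=.75)[:,:,::-1])
E
```

```text
-0.0031449047189057245 0.0 [0.6218716  0.05801682 0.09901595]
```

View pics/w2.png

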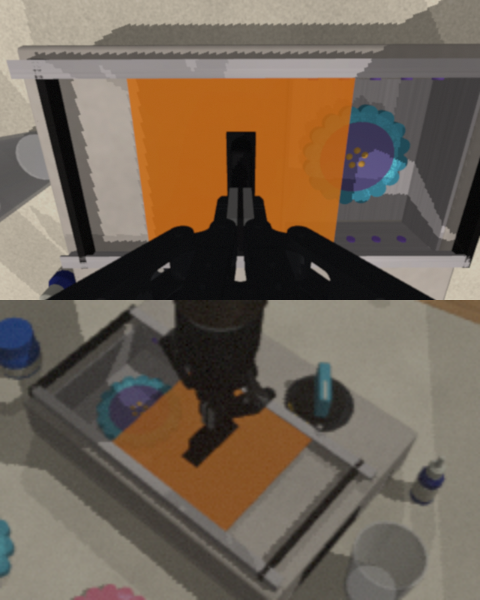

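```bash
python3 - <<'E'
from h import *
np.set_printoptions(precision=4,suppress=True,linewidth=150)
st=manip.get_state();a,D=manip.capture("wrist");k=cam("wrist",st)
Rt=R.from_rotvec(st["tool_rot"]).as_matrix()
for d in(-.008,0,.011): print(d,proj(k,st["eef_pos"]+Rt[:,2]*d))
print("cam",k[3][:3,3])
for v in range(165,330,12): print(v,[ (round(float(p[0]),3),round(float(p[2]),3)) for p in [dep(k,u,v,D) for u in(305,312,320,328,335)]])
cv2.imwrite("pics/w3.png",cv2.resize(a[150:400,220:420],None,fx=2.4,fy=2.4)[:,:,::-1])
E
```

```text
-0.008 (np.float64(318.18145661375166), np.float64(260.1271137694023))
0 (np.float64(318.2504721831693), np.float64(253.01587246713706))
0.011 (np.float64(318.33617502775854), np.float64(244.18520406422113))
cam [0.6988 0.0404 0.2582]
165 [(0.666, 0.08), (0.665, 0.079), (0.664, 0.078), (0.699, 0.258), (0.662, 0.078)]
177 [(0.659, 0.081), (0.659, 0.082), (0.658, 0.082), (0.657, 0.082), (0.656, 0.081)]
189 [(0.653, 0.082), (0.654, 0.091), (0.654, 0.092), (0.653, 0.092), (0.65, 0.082)]
201 [(0.647, 0.083), (0.699, 0.258), (0.653, 0.11), (0.652, 0.109), (0.65, 0.105)]
213 [(0.639, 0.082), (0.648, 0.111), (0.648, 0.111), (0.647, 0.111), (0.646, 0.109)]
225 [(0.632, 0.082), (0.642, 0.11), (0.642, 0.111), (0.641, 0.111), (0.639, 0.108)]
237 [(0.625, 0.082), (0.636, 0.111), (0.635, 0.11), (0.635, 0.11), (0.633, 0.108)]
249 [(0.617, 0.081), (0.63, 0.111), (0.629, 0.11), (0.628, 0.11), (0.626, 0.108)]
261 [(0.63, 0.122), (0.634, 0.131), (0.633, 0.13), (0.632, 0.13), (0.631, 0.13)]
273 [(0.634, 0.14), (0.634, 0.141), (0.633, 0.141), (0.632, 0.14), (0.632, 0.141)]
285 [(0.634, 0.149), (0.634, 0.149), (0.633, 0.149), (0.633, 0.149), (0.632, 0.149)]
297 [(0.635, 0.159), (0.635, 0.159), (0.63, 0.153), (0.634, 0.159), (0.633, 0.159)]
309 [(0.636, 0.166), (0.635, 0.165), (0.625, 0.152), (0.633, 0.165), (0.633, 0.165)]
321 [(0.635, 0.172), (0.633, 0.169), (0.62, 0.152), (0.629, 0.166), (0.633, 0.172)]
```

View pics/w3.png

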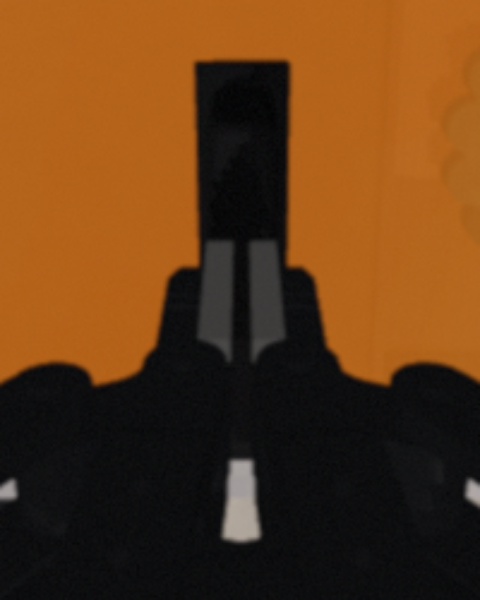

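The crop shows the fingers shut, their pads ending at about row 250 and no deeper than the bar's top, so the bar was not gripped. I'll raise the arm, still shut, to measure where the fingertips really are relative to the TCP.

```bash
python3 -m handwheel '[[[0,0,0.25,0,0,0,1],[0,0,0.25,0,0,0,1],[0,0,0.25,0,0,0,1]]]'
python3 - <<'E'
from h import *
np.set_printoptions(precision=3,suppress=True,linewidth=150)
st=manip.get_state();a,D=manip.capture("wrist");k=cam("wrist",st)
Rt=R.from_rotvec(st["tool_rot"]).as_matrix()
print("tips expected row",proj(k,st["eef_pos"]+Rt[:,2]*.011),st["opening"])
for v in range(190,300,6): print(v,[ Rt.T@(dep(k,u,v,D)-st["eef_pos"]) for u in(306,312,319,325,331)])
cv2.imwrite("pics/w4.png",a[:,:,::-1])
E
```

```text
time_s: 4.02
eef_pos: [0.6243, 0.0584, 0.1525]
tool_rot: [-3.122, 0.328, -0.014]
ft_force: [0.6, 0.0, 0.7]
opening: -0.002
grasp_force: 0.0
tips expected row (np.float64(318.33396215554694), np.float64(244.18500446677086)) -0.0018323469494534355
190 [array([ 0.014, -0.009,  0.074]), array([ 0.022, -0.004,  0.044]), array([0.023, 0.   , 0.042]), array([0.023, 0.004, 0.043]), array([0.023, 0.008, 0.042])]
196 [array([ 0.009, -0.009,  0.074]), array([ 0.018, -0.004,  0.045]), array([0.019, 0.   , 0.043]), array([0.019, 0.004, 0.041]), array([0.019, 0.008, 0.042])]
202 [array([ 0.004, -0.009,  0.075]), array([ 0.014, -0.004,  0.045]), array([0.015, 0.   , 0.042]), array([0.015, 0.004, 0.043]), array([0.014, 0.008, 0.044])]
208 [array([ 0.   , -0.009,  0.074]), array([ 0.001, -0.005,  0.071]), array([0.011, 0.   , 0.043]), array([0.011, 0.004, 0.042]), array([0.011, 0.008, 0.042])]
214 [array([-0.005, -0.009,  0.074]), array([-0.004, -0.005,  0.072]), array([0.007, 0.   , 0.042]), array([0.007, 0.004, 0.04 ]), array([0.007, 0.008, 0.042])]
220 [array([-0.01 , -0.01 ,  0.074]), array([-0.0
[... 1621 characters left out ...]
1,  0.005, -0.042])]
280 [array([ 0.012, -0.004, -0.047]), array([ 0.012, -0.002, -0.047]), array([ 0.012,  0.001, -0.047]), array([ 0.012,  0.003, -0.048]), array([ 0.012,  0.005, -0.047])]
286 [array([ 0.012, -0.004, -0.052]), array([ 0.012, -0.002, -0.052]), array([ 0.012,  0.001, -0.051]), array([ 0.011,  0.003, -0.05 ]), array([ 0.012,  0.005, -0.051])]
292 [array([ 0.013, -0.004, -0.057]), array([ 0.012, -0.002, -0.055]), array([ 0.011,  0.001, -0.054]), array([ 0.011,  0.003, -0.055]), array([ 0.012,  0.005, -0.055])]
298 [array([ 0.013, -0.004, -0.061]), array([ 0.013, -0.002, -0.06 ]), array([ 0.009,  0.001, -0.055]), array([ 0.009,  0.003, -0.054]), array([ 0.014,  0.005, -0.062])]
```

View pics/w4.png

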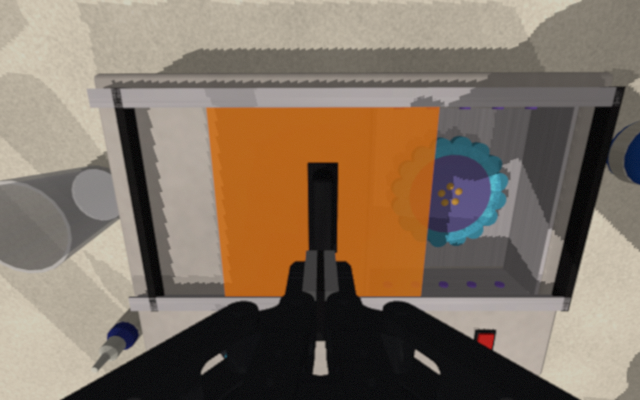

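The shut fingertips lie about 19 mm behind the TCP instead of 11 mm ahead, about 30 mm higher than stated, so I go about 30 mm lower.

```bash
python3 -m handwheel '[[[0,0,0,0,0,0,-0.3],[0,0,0,0,0,0,-0.3],[0,0,0,0,0,0,-0.3],[0,0,0,0,0,0,-0.3],[0,0,0,0,0,0,-0.3]]]'
python3 -m handwheel '[[[0,0,-0.18,0,0,0,-0.3],[0,0,-0.3,0,0,0,-0.3],[0,0,-0.4,0,0,0,-0.3],[0,0,-0.4,0,0,0,-0.3],[0,0,-0.4,0,0,0,1],[0,0,-0.4,0,0,0,1],[0,0,-0.4,0,0,0,1],[0,0,-0.4,0,0,0,1],[0,0,-0.4,0,0,0,1],[0,0,-0.4,0,0,0,1]]]' 30
```

```text
time_s: 4.48
eef_pos: [0.6212, 0.0578, 0.1474]
tool_rot: [3.124, -0.33, -0.002]
ft_force: [-0.9, 0.2, -0.5]
opening: 0.652
grasp_force: 0.0
time_s: 5.32
eef_pos: [0.6227, 0.0582, 0.07]
tool_rot: [-3.124, 0.328, -0.005]
ft_force: [-0.8, -0.2, 6.0]
opening: 0.156
grasp_force: 32.3
```

```bash
python3 -m handwheel '[[[-0.02,-0.1,0,0,0,0,1],[-0.04,-0.2,0,0,0,0,1],[-0.065,-0.3,0,0,0,0,1],[-0.085,-0.4,0,0,0,0,1],[-0.085,-0.4,0,0,0,0,1],[-0.085,-0.4,0,0,0,0,1]]]'
python3 - <<'E'
from h import *
k=cam("top");im,_=manip.capture("top");cv2.imwrite("pics/t5.png",cv2.resize(im[130:310,200:440],None,fx=3.2,fy=3.2)[:,:,::-1])
print(manip.get_state()["ft_force"])
for r in manip.pinpoint("well","top")[:1]: print(atz(k,r["position"][0]*640,r["position"][1]*400,.07),r["conf"])
E
```

```text
time_s: 5.82
eef_pos: [0.6056, -0.0234, 0.07]
tool_rot: [3.124, -0.33, 0.005]
ft_force: [-0.1, 0.0, 6.0]
opening: 0.154
grasp_force: 32.4
[ 0.10248638 -0.18639291  6.76485788]
```

View pics/t5.png

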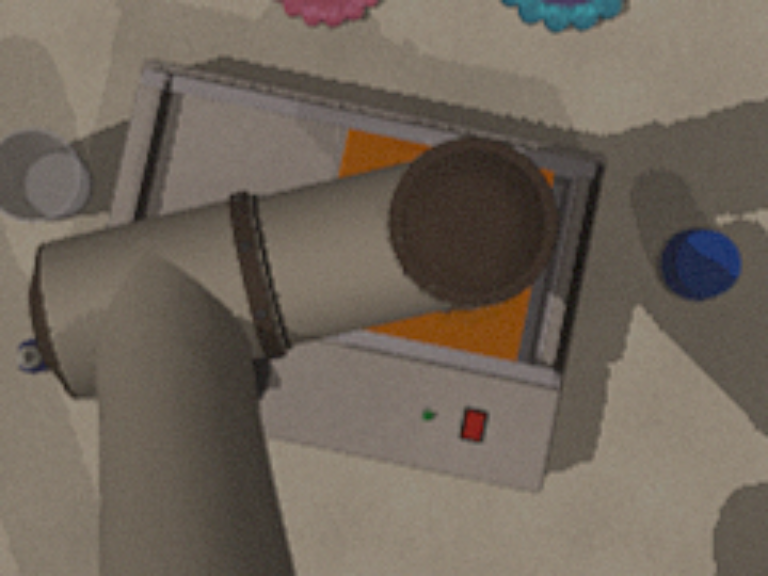

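The shield's leading edge is at crop (553,170)–(520,358), about 20–28 mm short of the black end stop. I close the rest in small steps.

```bash
python3 -m handwheel '[[[-0.01,-0.05,0,0,0,0,1],[-0.018,-0.085,0,0,0,0,1],[-0.018,-0.085,0,0,0,0,1],[-0.018,-0.085,0,0,0,0,1]]]'
python3 -m handwheel '[[[-0.005,-0.025,0,0,0,0,1],[-0.005,-0.025,0,0,0,0,1],[-0.005,-0.025,0,0,0,0,1]]]'

```

```text
time_s: 6.25
eef_pos: [0.6022, -0.0395, 0.07]
tool_rot: [3.124, -0.329, 0.006]
ft_force: [-0.3, -1.8, 6.4]
opening: 0.154
grasp_force: 32.4
time_s: 6.5
eef_pos: [0.6012, -0.0442, 0.07]
tool_rot: [3.124, -0.328, 0.005]
ft_force: [0.2, -1.1, 7.1]
opening: 0.156
grasp_force: 32.4
```

```bash
for i in 1 2; do python3 -m handwheel '[[[-0.004,-0.02,0,0,0,0,1],[-0.004,-0.02,0,0,0,0,1],[-0.004,-0.02,0,0,0,0,1]]]'; done
```

```text
time_s: 6.75
eef_pos: [0.6004, -0.048, 0.07]
tool_rot: [-3.124, 0.328, -0.006]
ft_force: [-0.8, -1.1, 6.1]
opening: 0.154
grasp_force: 32.4
time_s: 7.0
eef_pos: [0.6004, -0.0485, 0.07]
tool_rot: [-3.12, 0.327, -0.008]
ft_force: [-0.6, 11.8, 7.2]
opening: 0.158
grasp_force: 32.6
```

```bash
python3 -m handwheel '[[[-0.002,-0.008,0,0,0,0,1],[-0.002,-0.008,0,0,0,0,1],[-0.002,-0.008,0,0,0,0,1]]]'
python3 -m handwheel '[[[0.002,0.012,0,0,0,0,1],[0.004,0.025,0,0,0,0,-0.5],[0.004,0.025,0,0,0,0,-0.5],[0.004,0.025,0,0,0,0,-0.5],[0.004,0.025,0.2,0,0,0,-0.5],[0.004,0.025,0.4,0,0,0,-0.5],[0.004,0.025,0.4,0,0,0,-0.5],[0.004,0.025,0.4,0,0,0,-0.5]]]'
python3 - <<'E'
from h import *
st=manip.get_state();im,D=manip.capture("wrist");k=cam("wrist",st);cv2.imwrite("pics/w6.png",im[:,:,::-1])
for w,z in[("shield_grip",.101),("dial_grip",.1)]:
    for r in manip.pinpoint(w,"wrist")[:2]:
        u,v=r["position"][0]*640,r["position"][1]*400
        print(w,round(r["conf"],2),round(u),round(v),atz(k,u,v,z))
E
```

```text
time_s: 7.25
eef_pos: [0.6004, -0.0485, 0.07]
tool_rot: [-3.118, 0.326, -0.01]
ft_force: [-1.1, 17.6, 7.9]
opening: 0.158
grasp_force: 32.6
time_s: 7.92
eef_pos: [0.6, -0.049, 0.1506]
tool_rot: [-3.123, 0.331, -0.008]
ft_force: [0.1, -0.3, -0.2]
opening: 0.753
grasp_force: 0.0
shield_grip 0.95 319 216 [ 0.60255541 -0.0501162   0.101     ]
```

View pics/w6.png

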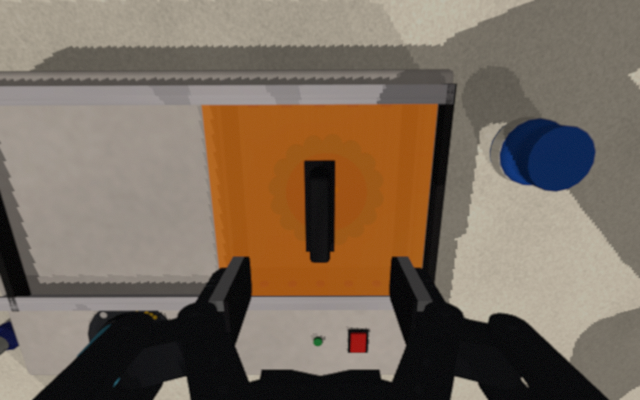

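The shield is shut, its edge on the black stop at (437,180). Now to above the dial.

```bash
python3 -m handwheel '[[[0,0,0.15,0,0,0,-0.2],[-0.44,0.92,0.15,0,0,0.8,-0.2],[-0.44,0.92,0.15,0,0,0.8,-0.2],[-0.44,0.92,0.15,0,0,0.8,-0.2],[-0.44,0.92,0.15,0,0,0.8,-0.2],[-0.44,0.92,0.15,0,0,0.8,-0.2],[-0.44,0.92,0.15,0,0,0.8,-0.2],[-0.44,0.92,0.15,0,0,0.8,-0.2],[-0.44,0.92,0.15,0,0,0.8,-0.2]]]' 70
python3 - <<'E'
from h import *
st=manip.get_state();im,D=manip.capture("wrist");k=cam("wrist",st);cv2.imwrite("pics/w7.png",im[:,:,::-1])
print(st["qpos"])
f,cx,cy,T=k;v,u=np.mgrid[:400,:640]
P=np.stack([(u-cx)/f*D,(v-cy)/f*D,D],-1)@T[:3,:3].T+T[:3,3]
h=cv2.cvtColor(im,cv2.COLOR_RGB2HSV)
m=(np.hypot(P[...,0]-.512,P[...,1]-.135)<.04)&(P[...,2]>.105)&(P[...,2]<.118)
X=P[m];r=cv2.minAreaRect((X[:,:2]*1000).astype(np.float32));print(m.sum(),r,np.median(X[:,2]))
for r in manip.pinpoint("dial_grip","wrist")[:2]:
    a,b=r["position"][0]*640,r["position"][1]*400;print(r["conf"],a,b,atz(k,a,b,.1))
E
```

```text
time_s: 8.82
eef_pos: [0.5102, 0.135, 0.1769]
tool_rot: [3.072, 0.652, -0.004]
ft_force: [-0.4, -0.5, -0.3]
opening: 0.599
grasp_force: 0.0
[ 5.66425148e-01  2.52664400e-01 -2.84021567e-01  2.88323642e-05
 -1.03655125e+00  1.42227865e+00]
1354 ((515.071533203125, 134.77088928222656), (51.426761627197266, 14.060914993286133), 24.439647674560547) 0.11145956171508516
0.73 317.18399999999997 202.2 [0.51225214 0.13684617 0.1       ]
```

View pics/w7.png

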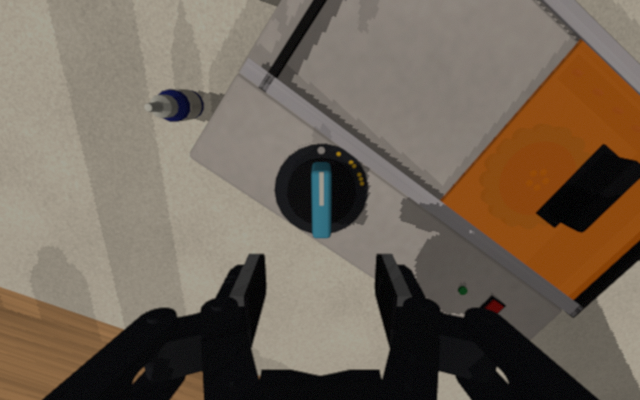

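The wrist view shows the wing at (321,200), square to the tool and midway between the fingers, pointer at the off mark. I descend and grip.

```bash
python3 -m handwheel '[[[0.015,0,-0.18,0,0,0,-0.2],[0.015,0,-0.35,0,0,0,-0.2],[0.015,0,-0.48,0,0,0,-0.2],[0.015,0,-0.55,0,0,0,-0.2],[0.015,0,-0.55,0,0,0,-0.2],[0.015,0,-0.55,0,0,0,1],[0.015,0,-0.55,0,0,0,1],[0.015,0,-0.55,0,0,0,1],[0.015,0,-0.55,0,0,0,1],[0.015,0,-0.55,0,0,0,1],[0.015,0,-0.55,0,0,0,1]]]' 70
```

```text
time_s: 9.83
eef_pos: [0.5147, 0.1361, 0.0697]
tool_rot: [-3.072, -0.653, -0.005]
ft_force: [-1.5, 2.2, 6.4]
opening: 0.149
grasp_force: 69.7
```

```bash
python3 -m handwheel '[[[0,0,0,0,0,-0.1,1],[0,0,0,0,0,-0.2,1],[0,0,0,0,0,-0.3,1],[0,0,0,0,0,-0.4,1],[0,0,0,0,0,-0.5,1],[0,0,0,0,0,-0.6,1],[0,0,0,0,0,-0.7,1],[0,0,0,0,0,-0.8,1],[0,0,0,0,0,-0.8,1]]]'
python3 -c "
from rig import manip
print(manip.get_state()['ft_torque'])"
```

```text
time_s: 10.58
eef_pos: [0.5146, 0.1355, 0.0697]
tool_rot: [-3.123, 0.332, -0.004]
ft_force: [-0.5, -0.4, 5.4]
opening: 0.148
grasp_force: 69.7
[-0.08376439  0.35163601  0.05961975]
```

```bash
python3 -m handwheel '[[[0,0,0,0,0,-0.1,1],[0,0,0,0,0,-0.2,1],[0,0,0,0,0,-0.3,1],[0,0,0,0,0,-0.4,1],[0,0,0,0,0,-0.5,1],[0,0,0,0,0,-0.6,1],[0,0,0,0,0,-0.7,1],[0,0,0,0,0,-0.8,1],[0,0,0,0,0,-0.83,1],[0,0,0,0,0,-0.83,1]]]'
python3 - <<'E'
from h import *
st=manip.get_state();print(st["ft_torque"],st["tool_rot"])
a,D=manip.capture("wrist");k=cam("wrist",st);f,cx,cy,T=k;v,u=np.mgrid[:400,:640]
P=np.stack([(u-cx)/f*D,(v-cy)/f*D,D],-1)@T[:3,:3].T+T[:3,3]
h=cv2.cvtColor(a,cv2.COLOR_RGB2HSV)
m=(np.hypot(P[...,0]-.513,P[...,1]-.1355)<.035)&(P[...,2]>.106)&(P[...,2]<.116)&(h[...,0]>80)&(h[...,0]<115)&(h[...,1]>80)
r=cv2.minAreaRect((P[m][:,:2]*1000).astype(np.float32));print(m.sum(),r)
cv2.imwrite("pics/w8.png",a[:,:,::-1])
E
```

```text
time_s: 11.42
eef_pos: [0.5142, 0.135, 0.0697]
tool_rot: [-2.854, 1.312, -0.003]
ft_force: [-1.7, -0.9, 6.8]
opening: 0.145
grasp_force: 69.9
[-0.41677179  0.5628968   0.02242571] [-2.85426805e+00  1.31199668e+00 -2.65722649e-03]
3168 ((513.6011352539062, 131.7327880859375), (34.89494323730469, 50.51945495605469), 62.523223876953125)
```

View pics/w8.png

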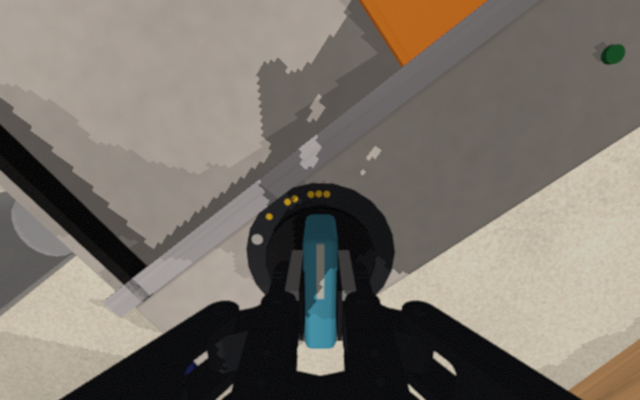

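The pointer sits on the three yellow pips (318,194), with the wing gripped at (320,280). I add a touch of margin and hold.

```bash
for i in 1; do python3 -m handwheel '[[[0,0,0,0,0,-0.03,1],[0,0,0,0,0,-0.03,1],[0,0,0,0,0,-0.03,1],[0,0,0,0,0,-0.03,1],[0,0,0,0,0,-0.03,1],[0,0,0,0,0,-0.03,1],[0,0,0,0,0,-0.03,1],[0,0,0,0,0,-0.03,1],[0,0,0,0,0,-0.03,1],[0,0,0,0,0,-0.03,1],[0,0,0,0,0,-0.03,1],[0,0,0,0,0,-0.03,1]]]'; done
for i in 1 2 3 4; do python3 -m handwheel '[[[0,0,0,0,0,0,1],[0,0,0,0,0,0,1],[0,0,0,0,0,0,1],[0,0,0,0,0,0,1],[0,0,0,0,0,0,1],[0,0,0,0,0,0,1],[0,0,0,0,0,0,1],[0,0,0,0,0,0,1],[0,0,0,0,0,0,1],[0,0,0,0,0,0,1],[0,0,0,0,0,0,1],[0,0,0,0,0,0,1]]]' | tr '\n' ' '; echo; done
python3 - <<'E'
from h import *
st=manip.get_state();print(st["ft_torque"])
im,_=manip.capture("wrist");t,D=manip.capture("top")
k=cam("top")
for n in["shield_grip"]:
    for c in["top","wrist"]:
        for r in manip.pinpoint(n,c)[:2]: print(c,r["conf"],atz(cam(c,st),r["position"][0]*640,r["position"][1]*400,.101))
cv2.imwrite("pics/f.png",np.vstack([cv2.resize(im[150:350,200:440],(480,400)),cv2.resize(t,(480,200*480//320*0+200)) if 0 else t[130:330,140:460].repeat(1,0)[:, :].copy() if 0 else cv2.resize(t[130:300,200:440],(480,200))])[:,:,::-1])
E
```

```text
time_s: 12.47
eef_pos: [0.5142, 0.135, 0.0697]
tool_rot: [-2.839, 1.344, -0.003]
ft_force: [-1.2, -1.3, 7.5]
opening: 0.152
grasp_force: 69.9
time_s: 13.47 eef_pos: [0.5142, 0.135, 0.0697] tool_rot: [-2.839, 1.344, -0.003] ft_force: [-1.9, -1.0, 7.8] opening: 0.149 grasp_force: 69.9 
time_s: 14.47 eef_pos: [0.5142, 0.135, 0.0697] tool_rot: [-2.839, 1.344, -0.003] ft_force: [-1.4, -1.2, 6.9] opening: 0.149 grasp_force: 69.9 
time_s: 15.47 eef_pos: [0.5142, 0.135, 0.0697] tool_rot: [-2.839, 1.344, -0.003] ft_force: [-1.2, -0.6, 7.5] opening: 0.148 grasp_force: 69.9 
time_s: 16.47 eef_pos: [0.5142, 0.135, 0.0697] tool_rot: [-2.839, 1.344, -0.003] ft_force: [-1.6, -1.2, 6.6] opening: 0.146 grasp_force: 69.9 
[-0.47323089  0.56402825  0.16483784]
top 0.85 [ 0.5985965  -0.05250019  0.101     ]
wrist 0.53 [0.51467837 0.13390461 0.101     ]
```

View pics/f.png

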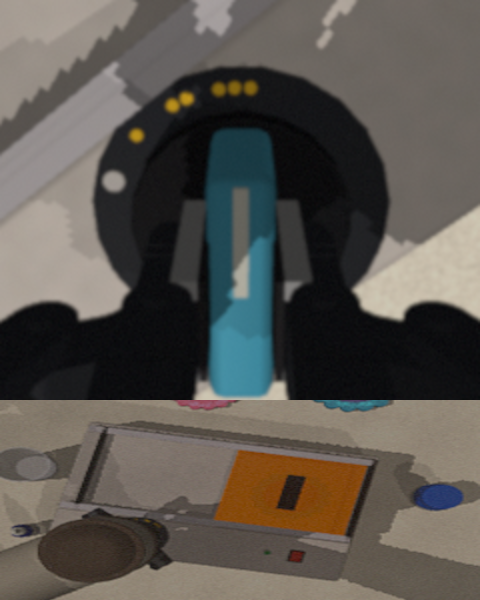

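The pointer stands at the three pips, just past the middle one. The wing has been gripped for over 4 s, the shield is shut and the bystanders haven't moved. Handing in.

```bash
python3 -c "
from rig import manip
print(manip.close_job())"
```

```text
the job is handed in; nothing more can be done
None
```

The job is handed in, with no verdict returned: I slid the shield shut first, then turned the dial to the third click and held it there for over 4 s, with the fingers still gripping it; the jar, bottle and cup were not touched.

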